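# Clear the headphones and present the square jar

### The arm

A 6-joint arm with a two-finger parallel gripper is mounted at the origin on the work surface. World frame = base frame: x ahead of the robot, y to its left, z up, the work surface at z = 0. Lengths are in mm, angles in degrees, forces in N, time in s.
With the tool pointing down it reaches from about 275 to 825 mm from the base axis. Payload 5.2 kg.
Tool frame: the origin (TCP) lies midway between the tips of the shut fingers; the grasp point (between the pads) lies 19 mm behind it; x points along the fingers, y is the direction in which the jaws open and shut, and the axes are right-handed (so a half turn about x gives the same grasp; the last joint's range is limited). The gripper opens to 93 mm and grips with 3 to 60 N. Pads are 15 mm wide; open, the fingers measure 128 mm over their backs; the gripper's body (75 mm by 188 mm) begins 65 mm behind the grasp point.
Start: joints at [-84.614, 14.817, 87.949, -0, 77.235, -11.62], TCP at [160.875, -525.951, 218.653] pointing down, gripper open.
Joint ranges: [-179.93, 179.93], [-52.35, 119.4], [10.71, 147.94], [-69.91, 249.91], [12.55, 155.21], [-178.61, 178.61]. Speed limits (degrees/s): [147.25, 147.25, 180, 180, 180, 180].

### API

Orientations are given as [roll, pitch, yaw] about the fixed x, y, z axes, in that order (R = Rz(yaw) Ry(pitch) Rx(roll)).
In Python, from bench import robot gives the robot as it stands. The module is installed in compiled form; this text tells all that it offers.
- The arm moves only by the tool carry_out, never from a script. Its argument "deltas" is a list that holds one entry, the list of rows, each a list of 7 numbers: the shift along the world's x, y, z in m, then the turn, a rotation vector about the world's x, y, z in rad, then the finger opening in m, from 0 to 0.093. In form: [[[tx, ty, tz, rx, ry, rz, claw], ...]]. A call has exactly 10 rows; each row shifts and turns the commanded pose from where the row before left it; what a row does not reach is not made up. A row lasts 1/10 s, in which the tool goes at most 50 mm and 8.59 degrees, less where a joint would pass 70% of its speed; a pose out of reach is approached as far as the arm can. A call with a gripper value outside its range is refused whole. The fingers move at their own pace and stop on an object; "squeeze" is the grip in N (left out, the last holds). Time passes only in rows, so rows that do not move let the fingers close, or fill a call up. It gives the time, the measured TCP pose, the force and the opening at its end, in the units of the state.
- robot.state(): the state, without advancing time (a new reading comes with each control period).
- robot.grab_frame(name): name is "scene" or "top" or "wrist"; returns a dict with "pixels" (420x560x3 uint8, red, green, blue), "range_z" (420x560 float32, mm along the optical axis (not along the pixel's ray), 0 where there is no reading), "fx", "fy", "cx", "cy" (pixels), "k1" (the pictures are not rectified: a ray, as slopes to the right and down, at radius r is drawn at 1 + k1 r^2 times it, then the intrinsics apply), "R" (3x3) and "t" (3): a world point X has camera coordinates R X + t; the wrist camera has in their place "mount" (4x4, takes a point from camera to tool coordinates, whose origin is the TCP and whose axes are the tool frame's). Camera axes: x right, y down, z forward; pixel columns grow to the right and rows downward; lengths in mm; the calibration is good to about 2 mm. A picture is of the moment at which its call begins: read the wrist's pose just before it.
- robot.close_job(): hands the job in, once; it reports no verdict.
Trained networks look in the newest picture that a camera, given by its name, has taken for a name from the list of things; names that differ only in an ending like _2 or _b are one class to them, and where a whole thing is asked for, a point or a joint stands for the part that bears it (a point fixed in the world has none). Each returns a list of dicts, best first, with "confidence" (0 to 1); they miss things now and then, are a little off and sometimes report something else, mostly with a low value. They report only what shows in the picture. A call takes as long as a camera call. They do not tell look-alikes from the thing itself.
- robot.masks_of(query, camera): "mask" (420x560 bool, what is visible of it).
- robot.landmark_of(query, camera): "at" ([x, y, z] in mm, in world coordinates, good to about 4 mm: a listed point, or the origin of a listed thing).
The state is a dict: "clock": time; "qpos": joint angles; "qd": joint speeds; "joint_efforts": joint torques, N m; "tool_pos": TCP position; "ee_rot": TCP orientation; "force": force on the tool from outside, world axes, zero at the start; "ft_torque": the same for the moment, N m; "width": finger opening in mm.
Only numpy, scipy, OpenCV 4.12 (cv2) and the standard library are available. Lean on these libraries where they do the work, as an engineer would, in place of code of your own. Each camera call takes 0.05 s, during which the arm holds its last target.

### The job

I need to rummage in the square jar of the hallway key caddy with both hands. First get the headphones out of the way: hang them by their headband over the bar of the little rail stand, an ear cup on each side, and let go of them. Then turn the caddy's turntable until the square jar points straight out over the wooden tongue of its base, and finish with the gripper still gripping the turntable so that it stays still; leave everything else where it is.

Things in the scene. Friction and masses are not known exactly. Their poses are not given: they have to be found in the camera images.
- headphones: Rigid over-ear headphones (0.15-0.31 kg) standing on two ear cups, band arched on top. Origin: centre of underside. x runs cup to cup, y across the band. 150 mm wide (x), 60 deep (y), 150 high. Crown: flat grey pad 60 (x) x 26 (y), 20 thick (z 130-150): grip it across y from above. Cups 32 thick (x), 70 high, 86 mm gap between them. Same either way round.
- band_underside (a point): Point at the middle of the underside of the headband's crown, 130 mm above the headphones' origin, axes as the headphones; this face rests on the bar when they hang.
- rail_stand: Fixed plywood stand with a round steel bar, 14 mm thick, along its y axis between two upright end panels. Origin: on the table under the bar's middle. Base board 90 (x) x 250 (y) x 12 mm. Panels 14 mm thick, 60 wide (x), tops 175 mm above the table, 222 mm of free bar between them.
- bar_mid (a point): Middle of the bar, on its axis, 160 mm above the table (top of the bar at 167 mm); axes as the stand, y along the bar.
- caddy: Fixed round base of the key caddy, radius 90 mm, 15 mm high. Origin: on the table, on the turning axis, z up. Its front is -x, marked by a plywood tongue 20 mm wide that sticks out on the table to 135 mm from the axis, beyond the turntable's edge.
- turntable: Plywood disc, radius 110 mm, 12 thick, turning freely both ways on the caddy's vertical axis (friction 0.04 N m); stays where left. Origin on the axis, 17 mm above the table. Carries four lidded metal jars (tops 115 mm above the table), centres 70 mm from the axis: a square one (55 wide) at its -x, round ones (55 across) at +x, +y, -y. Central post with wooden grip bar.
- square_jar (a point): Centre of the lid top of the square jar, 70 mm from the turning axis, 115 mm above the table; axes as the turntable.
- grip_bar (a point): Top centre of the wooden grip bar on the turning axis, 171 mm above the table. The bar is 60 mm long along the turntable's x (in line with the square jar), 14 mm thick along y, 40 mm high (131-171 mm above the table). Axes as the turntable.
- mint_tin: Bystander, to be left alone: flat metal mint tin, 97 x 62 x 22 mm. Origin: centre of its underside.
- torch: Bystander, to be left alone: torch lying on its side, 140 long, 40 high mm. Origin: centre of its underside.
- coasters: Bystander, to be left alone: stack of round cork coasters, 97 across, 28 high mm. Origin: centre of its underside.
- glasses_case: Bystander, to be left alone: rounded dark glasses case, 155 x 62 x 45 mm. Origin: centre of its underside.
- dish: Bystander, to be left alone: small white bowl, 110 across, 35 high mm. Origin: centre of its underside.
- clothes_brush: Bystander, to be left alone: clothes brush lying bristles down, 130 x 55 x 34 mm. Origin: centre of its underside.
Mind the look-alikes: they are no part of the job. Of the things that look like the headphones, take the one that is farthest to the robot's left at the start.

How it is judged:
By the outcome, as a careful person would: the job done as asked, in the order asked, and still so for the second after the job is handed in, while the arm keeps its last pose, push and grip.
It also fails if it takes over 64 s, if anything falls off the work surface, if the arm or the gripper's body presses on something with over 40 N, if the wrist force passes 120 N, or if a joint passes its speed limit or range.

## Working session

There is one attempt and no reset: what is moved stays moved. The work goes in short steps, Python scripts to look and compute and a tool call to move; the robot and the scene stay as the last step left them, time stands still between calls to the robot, and variables do not carry over. Pictures are saved under pics/ and viewed, and the job is handed in when it is done.

Besides the shell and the picture viewer there is one more tool, called as name([rows], argument=value, ...), one row to a line, values as JSON. carry_out: Moves the arm, as the interface text tells. Its arguments: {"type":"object","properties":{"deltas":{"type":"array","items":{"type":"array","items":{"type":"array","items":{"type":"number"}}}},"squeeze":{"type":"number"}},"required":["deltas"]}

```bash
mkdir -p pics; cat > h.py <<'E'
from bench import robot
import numpy as np, cv2
def save(n,f): cv2.imwrite(f"pics/{n}.png",cv2.cvtColor(f["pixels"],cv2.COLOR_RGB2BGR))
def cloud(f,Rt=None):
    v,u=np.mgrid[0:420,0:560]; pts=np.stack([u,v],-1).reshape(-1,1,2).astype(float)
    K=np.array([[f["fx"],0,f["cx"]],[0,f["fy"],f["cy"]],[0,0,1]])
    n=cv2.undistortPoints(pts,K,np.array([f["k1"],0,0,0.])).reshape(420,560,2)
    z=f["range_z"].astype(float); P=np.dstack([n[...,0]*z,n[...,1]*z,z])
    if "R" in f: W=(P-np.array(f["t"]))@np.array(f["R"])
    else:
        M=np.array(f["mount"]); W=P@M[:3,:3].T+M[:3,3]
        s=Rt; from scipy.spatial.transform import Rotation as Ro
        W=W@Ro.from_euler('xyz',s["ee_rot"],degrees=True).as_matrix().T+np.array(s["tool_pos"])
    W[z==0]=np.nan
    return W
E
python3 - <<'E'
from h import *
print(robot.state())
for c in("scene","top"):
    f=robot.grab_frame(c); save(c+"0",f); np.save(c+"0.npy",cloud(f))
    for q in("headphones","band_underside","bar_mid","rail_stand","caddy","square_jar","grip_bar"):
        print(c,q,[(np.round(d["at"],0).tolist(),round(d["confidence"],2)) for d in robot.landmark_of(q,c)][:4])
E
```

```text
{'clock': 0.0, 'qpos': array([-8.46141206e+01,  1.48577883e+01,  8.80095108e+01,  7.80807991e-04,
        7.72343615e+01, -1.16209995e+01]), 'qd': array([-0.01614331, -0.07638864, -0.05001909,  0.007234  , -0.03083671,
       -0.03476344]), 'joint_efforts': array([ 3.67584735e-04, -4.37305820e+01, -2.83998960e+01,  7.18266657e-02,
        4.11225948e-02, -1.54809986e-04]), 'tool_pos': array([ 160.83077221, -525.40269984,  217.84249838]), 'ee_rot': array([-102.05000329,   89.89833651,   94.95670244]), 'force': array([ 0.01349687, -0.42148995,  0.57843738]), 'ft_torque': array([ 0.01057762, -0.01274705, -0.01502004]), 'width': 92.91014518859392}
scene headphones [([179.0, -303.0, -1.0], 0.76), ([464.0, -30.0, 0.0], 0.64), ([257.0, -478.0, -1.0], 0.63), ([335.0, -219.0, -1.0], 0.48)]
scene band_underside [([178.0, -299.0, 129.0], 0.94), ([257.0, -476.0, 128.0], 0.89), ([464.0, -33.0, 125.0], 0.64)]
scene bar_mid [([579.0, -284.0, 160.0], 0.75), ([465.0, -29.0, -1.0], 0.75)]
scene rail_stand [([580.0, -283.0, 2.0], 0.81)]
scene caddy [([581.0, 257.0, 7.0], 0.83)]
scene square_jar [([646.0, 270.0, 117.0], 0.65)]
scene grip_bar [([578.0, -281.0, -2.0], 0.43)]
top headphones [([182.0, -300.0, 0.0], 0.76), ([462.0, -32.0, 2.0], 0.6), ([259.0, -474.0, 2.0], 0.56)]
top band_underside [([183.0, -300.0, 132.0], 0.8), ([469.0, -30.0, 131.0], 0.59), ([258.0, -476.0, 130.0], 0.59)]
top bar_mid [([581.0, -285.0, 153.0], 0.71)]
top rail_stand [([585.0, -279.0, 2.0], 0.72)]
top caddy [([573.0, 258.0, -2.0], 0.96)]
top square_jar [([645.0, 264.0, 114.0], 0.8), ([518.0, 578.0, 1.0], 0.68)]
top grip_bar [([577.0, 260.0, 168.0], 0.86)]
```

View pics/scene0.png

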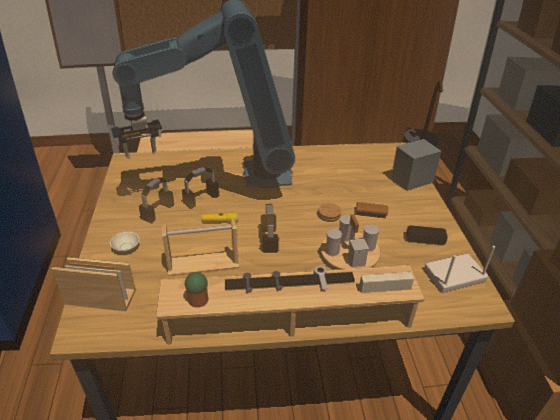

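View pics/top0.png

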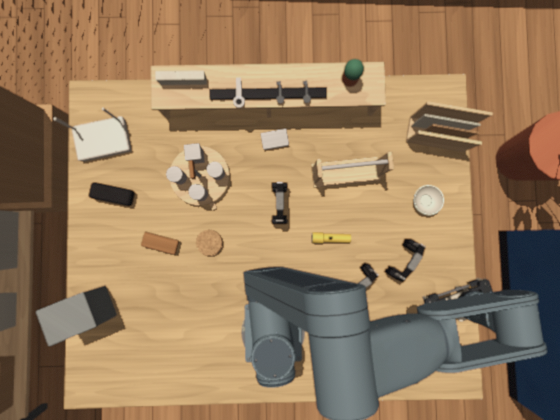

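The target headphones are the leftmost look-alike, at top (280,203) and scene (270,228), standing about (464,-30). The rail stand is at top (353,170), and the caddy at top (199,175) with the square jar at (193,152) pointing away from the robot. Next I measure poses from the depth clouds.

```bash
cat > m.py <<'E'
from h import *
import sys
T=np.load("top0.npy");S=np.load("scene0.npy")
def sel(W,c,r,z0,z1):
    P=W.reshape(-1,3);k=(np.hypot(P[:,0]-c[0],P[:,1]-c[1])<r)&(P[:,2]>z0)&(P[:,2]<z1);return P[k]
def rep(n,P):
    if len(P)<5: print(n,len(P));return
    r=cv2.minAreaRect(P[:,:2].astype(np.float32)); e=np.linalg.svd(P[:,:2]-P[:,:2].mean(0))[2][0] if len(P)<3000 else [1,0]
    print(n,len(P),"mean",P.mean(0).round(1),"medz",np.median(P[:,2]).round(1),"rect",np.round(r[0],1),np.round(r[1],1),round(r[2],1),"pca",np.degrees(np.arctan2(e[1],e[0])).round(1))
for n,W in(("top",T),("scene",S)):
    rep(n+" phones all",sel(W,(464,-30),110,25,170))
    rep(n+" crown",sel(W,(464,-30),110,138,165))
    rep(n+" cups",sel(W,(464,-30),110,25,75))
    rep(n+" bar",sel(W,(580,-284),105,150,172))
    rep(n+" base",sel(W,(580,-284),135,7,17))
    rep(n+" grip",sel(W,(578,258),45,160,180))
    rep(n+" disc",sel(W,(578,258),115,24,34))
    rep(n+" jars",sel(W,(578,258),125,108,122))
    rep(n+" sqjar",sel(W,(646,268),40,108,122))
E
python3 m.py
python3 - <<'E'
import cv2
for n,(x,y,w,h) in {"top0":(150,120,260,120),"scene0":(110,160,300,120)}.items():
    a=cv2.imread(f"pics/{n}.png")[y:y+h,x:x+w]; cv2.imwrite(f"pics/{n}z.png",cv2.resize(a,None,fx=2.6,fy=2.6,interpolation=cv2.INTER_CUBIC))
a=cv2.imread("pics/top0.png")[135:220,155:240]; cv2.imwrite("pics/caddy.png",cv2.resize(a,None,fx=6,fy=6,interpolation=cv2.INTER_CUBIC))
E
```

```text
top phones all 479 mean [463.9 -31.3 112.9] medz 133.1 rect [466.8 -32.1] [ 57.5 146.9] 88.8 pca 178.7
top crown 209 mean [466.2 -31.9 147.5] medz 148.1 rect [465.9 -32.5] [23.7 94.9] 88.8 pca 179.6
top cups 183 mean [462.8 -30.9  66.5] medz 67.6 rect [466.8 -32.1] [ 57.5 146.9] 88.8 pca 179.0
top bar 260 mean [ 580.6 -283.9  165.2] medz 165.3 rect [ 581.1 -285. ] [ 14.5 206.7] 4.8 pca -85.3
top base 1076 mean [ 575.  -289.1   11.9] medz 11.8 rect [ 588.8 -284.6] [258.2 227.8] 68.9 pca 96.3
top grip 85 mean [575.9 258.5 169.9] medz 170.5 rect [575.9 259.1] [59.9 14.8] 5.2 pca -174.9
top disc 1445 mean [567.4 251.9  28.7] medz 28.7 rect [576.7 258.2] [212.8 214.7] 88.1 pca -58.3
top jars 841 mean [580.  259.6 114.5] medz 114.5 rect [582.6 259.5] [161.1 161.3] 50.6 pca -175.7
top sqjar 250 mean [644.6 265.4 114.3] medz 114.2 rect [645.6 265.4] [55.3 54.7] 5.6 pca 141.8
scene phones all 548 mean [498.  -36.3  83.3] medz 68.8 rect [472.6 -34.7] [ 59.  159.2] 88.2 pca 0.9
scene crown 106 mean [479.8 -34.6 147.5] medz 148.2 rect [475.9 -34.8] [ 25.7 101.1] 85.5 pca -1.1
scene cups 328 mean [494.7 -36.9  53.3] medz 55.6 rect [472.6 -34.7] [ 59.  159.2] 88.2 pca 1.0
scene bar 248 mean [ 587.9 -284.5  163.2] medz 163.7 rect [ 585.8 -283.7] [ 20.4 208.6] 5.2 pca -85.2
scene base 1049 mean [ 589.1 -282.3   11.6] medz 11.5 rect [ 551.9 -284.7] [171.8 250.6] 4.4 pca -84.6
scene grip 62 mean [584.7 257.2 169.1] medz 169.5 rect [582.4 257.9] [66.4 15.1] 5.6 pca 6.6
scene disc 732 mean [610.7 248.4  28.6] medz 28.4 rect [590.6 259.5] [191.8 221.3] 9.9 pca -85.6
scene jars 550 mean [594.2 256.6 114.1] medz 114.1 rect [587.2 257.7] [165.4 170.8] 51.2 pca 39.7
scene sqjar 180 mean [652.7 265.3 113.9] medz 113.7 rect [650.9 265.1] [61.1 58.7] 5.0 pca 31.4
```

View pics/caddy.png

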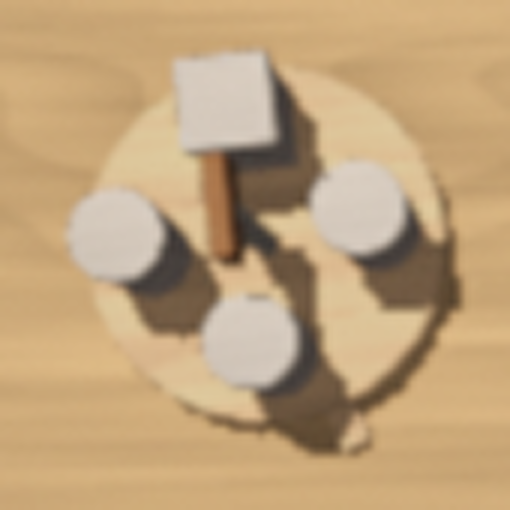

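View pics/scene0z.png

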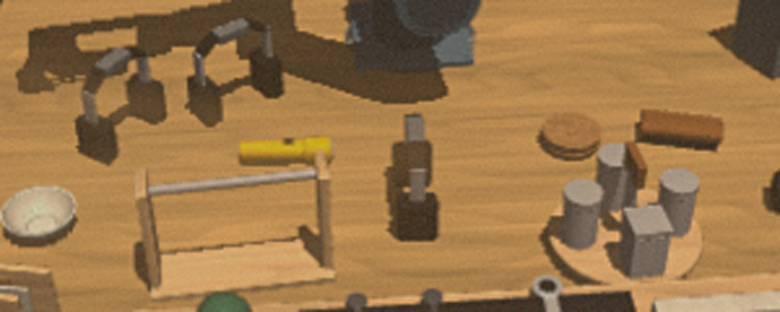

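View pics/top0z.png

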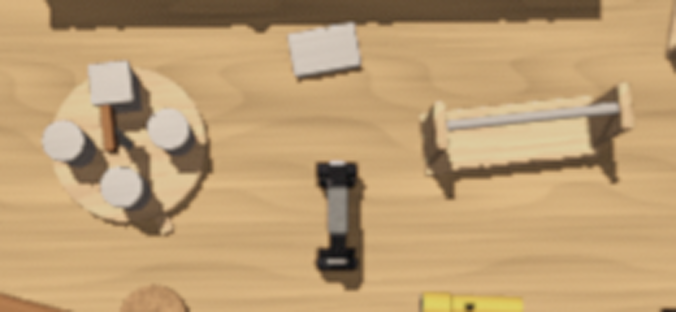

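```bash
python3 - <<'E'
from h import *
T=np.load("top0.npy")
a=cv2.imread("pics/top0.png")
c=np.array([576.3,258.8])
for v in range(200,212):
    print(v,[(f"{np.hypot(*(T[v,u,:2]-c)):.0f}/{np.degrees(np.arctan2(*(T[v,u,:2]-c)[::-1])):.0f}/{T[v,u,2]:.0f}/{a[v,u].sum()}") for u in range(208,220)])
# stand panels
P=T.reshape(-1,3);k=(np.hypot(P[:,0]-580,P[:,1]+284)<145)&(P[:,2]>169)&(P[:,2]<182);Q=P[k]
for s in(1,-1):
    q=Q[(Q[:,1]+284)*s>0]; print(len(q),cv2.minAreaRect(q[:,:2].astype(np.float32)))
# distractors near
for q in("mint_tin","torch","clothes_brush","coasters","dish","glasses_case"):
    print(q,[np.round(d["at"]).tolist() for d in robot.landmark_of(q,"top")][:2])
E
```

```text
200 ['98/-161/24/265', '99/-159/22/262', '102/-157/33/262', '102/-155/27/255', '104/-153/29/341', '106/-152/30/474', '108/-150/28/457', '109/-148/27/388', '107/-148/-5/312', '109/-146/-0/247', '112/-145/2/226', '114/-143/3/247']
201 ['101/-162/25/252', '103/-160/26/252', '104/-158/28/249', '106/-156/28/240', '108/-154/30/268', '109/-153/26/328', '107/-152/1/301', '109/-150/6/253', '111/-149/2/231', '112/-147/-4/223', '114/-146/-3/247', '118/-144/5/342']
202 ['105/-162/25/246', '106/-160/27/243', '108/-158/29/232', '109/-157/28/232', '108/-156/12/235', '110/-154/11/250', '112/-153/10/229', '112/-152/-1/217', '113/-150/-2/244', '116/-148/1/302', '118/-147/2/362', '120/-145/0/457']
203 ['108/-163/24/232', '108/-162/17/234', '110/-160/17/244', '110/-159/9/252', '112/-157/13/254', '114/-155/15/279', '115/-154/11/306', '115/-152/2/276', '117/-151/2/348', '119/-149/3/449', '121/-148/-2/487', '123/-146/1/511']
204 ['108/-166/-3/226', '110/-164/-2/239', '112/-161/12/259', '114/-159/14/263', '115/-158/13/263', '117/-156/17/337', '119/-154/16/439', '119/-153/8/410', '121/-152/5/459', '122/-150/
[... 1413 characters left out ...]
]
211 ['134/-169/-3/458', '135/-167/0/461', '136/-165/1/455', '137/-164/1/461', '138/-162/-2/464', '139/-161/-1/456', '141/-159/2/456', '142/-158/1/478', '144/-157/2/486', '146/-155/3/486', '147/-154/-2/483', '149/-153/1/485']
86 ((575.3145141601562, -215.96437072753906), (57.912818908691406, 117.39686584472656), 4.325837135314941)
115 ((587.294189453125, -348.3308410644531), (56.902767181396484, 121.16392517089844), 2.9789648056030273)
mint_tin [[707.0, -14.0, 0.0], [340.0, -210.0, 1.0]]
torch [[339.0, -211.0, -1.0], [516.0, 581.0, 2.0]]
clothes_brush [[333.0, 408.0, -1.0], [574.0, 265.0, 17.0]]
coasters [[330.0, 226.0, -1.0]]
dish [[465.0, -577.0, -1.0]]
glasses_case [[520.0, 583.0, -1.0]]
```

```bash
cat >> h.py <<'E'
from scipy.spatial.transform import Rotation as Ro
def yawy(s=None):
    s=s or robot.state(); R=Ro.from_euler('xyz',s["ee_rot"],degrees=True).as_matrix()
    return np.degrees(np.arctan2(R[1,1],R[0,1])),R
def delta(xyz,jaw,half=None):
    """deltas to a straight-down tool with tool y at yaw jaw (mod 180 unless half=exact)"""
    s=robot.state();a,R=yawy(s)
    j=jaw
    if half is None:
        while j-a>90:j-=180
        while j-a<-90:j+=180
    y=np.array([np.cos(np.radians(j)),np.sin(np.radians(j)),0]);x=np.array([0,0,-1.]);Rt=np.c_[x,y,np.cross(x,y)]
    rv=Ro.from_matrix(Rt@R.T).as_rotvec()
    print("clock",s["clock"],"pos",s["tool_pos"].round(1),"jaw",a.round(2),"q",s["qpos"].round(1),"F",s["force"].round(1),"w",round(s["width"],1))
    print("d(m)",((np.array(xyz)-s["tool_pos"])/1000).round(4),"rv",rv.round(4),np.degrees(rv).round(2))
E
python3 -c "
from h import *
delta([466.5,-32.5,218],89)"
```

```text
clock 1.1 pos [ 160.9 -526.   218.7] jaw -73.0 q [-84.6  14.8  87.9   0.   77.2 -11.6] F [-1.   0.9  0.6] w 92.9
d(m) [ 0.3056  0.4935 -0.0007] rv [-0.      0.     -0.3142] [ -0.   0. -18.]
```

carry_out([
  [[0.0153, 0.0247, 0, 0, 0, 0.1414, 0.093], [0.0153, 0.0247, 0, 0, 0, 0.1414, 0.093], [0.0153, 0.0247, 0, 0, 0, 0.1414, 0.093], [0.0153, 0.0247, 0, 0, 0, 0.1414, 0.093], [0.0153, 0.0247, 0, 0, 0, 0.1414, 0.093], [0.0153, 0.0247, 0, 0, 0, 0.1414, 0.093], [0.0153, 0.0247, 0, 0, 0, 0.1414, 0.093], [0.0153, 0.0247, 0, 0, 0, 0.1414, 0.093], [0.0153, 0.0247, 0, 0, 0, 0.1414, 0.093], [0.0153, 0.0247, 0, 0, 0, 0.1414, 0.093]],
], squeeze=40)

```text
clock: 2.1
tool_pos: [314.4, -277.9, 218.8]
ee_rot: [32.7, 90.0, -48.9]
force: [-0.1, -0.6, -0.1]
width: 92.9
```

carry_out([
  [[0.0153, 0.0247, 0, 0, 0, 0.1414, 0.093], [0.0153, 0.0247, 0, 0, 0, 0.1414, 0.093], [0.0153, 0.0247, 0, 0, 0, 0.1414, 0.093], [0.0153, 0.0247, 0, 0, 0, 0.1414, 0.093], [0.0153, 0.0247, 0, 0, 0, 0.1414, 0.093], [0.0153, 0.0247, 0, 0, 0, 0.1414, 0.093], [0.0153, 0.0247, 0, 0, 0, 0.1414, 0.093], [0.0153, 0.0247, 0, 0, 0, 0.1414, 0.093], [0.0153, 0.0247, 0, 0, 0, 0.1414, 0.093], [0.0153, 0.0247, 0, 0, 0, 0.1414, 0.093]],
])

```text
clock: 3.1
tool_pos: [467.4, -30.8, 218.8]
ee_rot: [-24.7, 90.0, -25.3]
force: [0.4, -1.1, 0.2]
width: 93.3
```

```bash
python3 - <<'E'
from h import *
delta([466.5,-32.5,218],89)
s=robot.state(); f=robot.grab_frame("wrist"); save("w1",f); W=cloud(f,s)
P=W.reshape(-1,3); k=(np.hypot(P[:,0]-466,P[:,1]+32)<110)
for a,b in((138,165),(144,156),(20,80)):
    q=P[k&(P[:,2]>a)&(P[:,2]<b)]
    if len(q)>5: print(a,b,len(q),q.mean(0).round(1),cv2.minAreaRect(q[:,:2].astype(np.float32)))
f=robot.grab_frame("top");T=cloud(f);np.save("top1.npy",T);save("top1",f)
P=T.reshape(-1,3); k=(np.hypot(P[:,0]-580,P[:,1]+284)<145)
E
```

```text
clock 3.1 pos [467.4 -30.8 218.8] jaw 89.38 q [ -17.5    6.3   98.5   -0.    75.1 -106.8] F [ 0.4 -1.1  0.2] w 93.3
d(m) [-0.0009 -0.0017 -0.0008] rv [ 0.0002  0.0004 -0.0066] [ 0.01  0.02 -0.38]
138 165 3569 [462.2 -31.8 148.5] ((466.7690124511719, -31.69394302368164), (25.406394958496094, 99.80077362060547), 88.89508056640625)
144 156 3012 [464.4 -31.8 149.9] ((467.45947265625, -31.63890838623047), (25.27821922302246, 82.90962219238281), 88.61803436279297)
20 80 2021 [451.  -31.8  66.5] ((466.86773681640625, -31.67926788330078), (59.75664138793945, 148.04449462890625), 88.20820617675781)
```

View pics/w1.png

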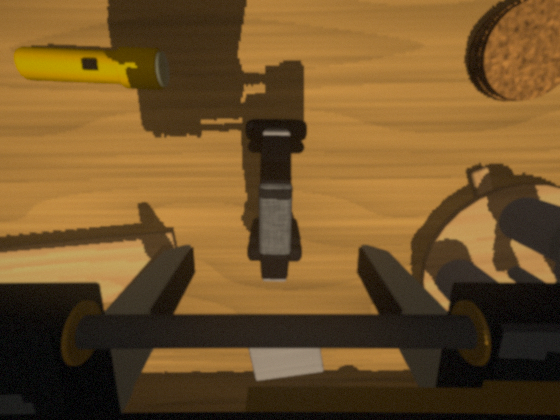

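Wrist view: the crown pad is centred between the fingers at (275,218), measured at (467,-31.8), top 150, yaw -1.3°. I'll descend until the tips sit just above the band's underside, then grip.

carry_out([
  [[-0.0004, -0.001, -0.012, 0, 0, -0.012, 0.093], [0, 0, -0.012, 0, 0, 0, 0.093], [0, 0, -0.012, 0, 0, 0, 0.093], [0, 0, -0.012, 0, 0, 0, 0.093], [0, 0, -0.012, 0, 0, 0, 0.093], [0, 0, -0.012, 0, 0, 0, 0.093], [0, 0, -0.0115, 0, 0, 0, 0.093], [0, 0, 0, 0, 0, 0, 0.06], [0, 0, 0, 0, 0, 0, 0.03], [0, 0, 0, 0, 0, 0, 0.0]],
], squeeze=40)

```text
clock: 4.2
tool_pos: [467.0, -33.0, 135.6]
ee_rot: [-15.5, 89.9, -17.2]
force: [0.6, -0.4, 0.1]
width: 73.3
```

carry_out([
  [[0, 0, 0, 0, 0, 0, 0], [0, 0, 0, 0, 0, 0, 0], [0, 0, 0, 0, 0, 0, 0], [0, 0, 0, 0, 0, 0, 0], [0, 0, 0, 0, 0, 0, 0], [0, 0, 0, 0, 0, 0, 0], [0, 0, 0, 0, 0, 0, 0], [0, 0, 0.005, 0, 0, 0, 0], [0, 0, 0.01, 0, 0, 0, 0], [0, 0, 0.01, 0, 0, 0, 0]],
])

```text
clock: 5.2
tool_pos: [466.4, -33.0, 160.9]
ee_rot: [173.0, 90.0, 171.3]
force: [-0.5, -0.4, -1.9]
width: 25.5
```

carry_out([
  [[0, 0, 0.015, 0, 0, 0, 0], [0, 0, 0.025, 0, 0, 0, 0], [0, 0, 0.03, 0, 0, 0, 0], [0, 0, 0.03, 0, 0, 0, 0], [0, 0, 0.03, 0, 0, 0, 0], [0, 0, 0.025, 0, 0, 0.005, 0], [0.004, -0.009, 0.01, 0, 0, 0.01, 0], [0.008, -0.0175, 0, 0, 0, 0.01, 0], [0.009, -0.02, 0, 0, 0, 0.01, 0], [0.009, -0.02, 0, 0, 0, 0.01, 0]],
])

```text
clock: 6.2
tool_pos: [496.7, -100.0, 326.4]
ee_rot: [-26.5, 89.9, -25.5]
force: [-0.4, 0.5, -1.9]
width: 25.9
```

carry_out([
  [[0.0095, -0.021, 0, 0, 0, 0.01, 0], [0.0095, -0.021, 0, 0, 0, 0.01, 0], [0.0095, -0.021, 0, 0, 0, 0.01, 0], [0.0095, -0.021, 0, 0, 0, 0.01, 0], [0.0095, -0.021, 0, 0, 0, 0.01, 0], [0.0095, -0.021, 0, 0, 0, 0.01, 0], [0.009, -0.02, 0, 0, 0, 0, 0], [0.0085, -0.019, 0, 0, 0, 0, 0], [0.006, -0.013, 0, 0, 0, 0, 0], [0.003, -0.007, 0, 0, 0, 0, 0]],
])

```text
clock: 7.2
tool_pos: [580.1, -285.6, 325.4]
ee_rot: [-110.3, 90.0, -106.0]
force: [-0.2, 0.1, -1.6]
width: 25.7
```

```bash
python3 - <<'E'
from h import *
delta([581,-284.5,325],94.7)
s=robot.state(); f=robot.grab_frame("wrist"); save("w2",f); W=cloud(f,s);np.save("w2.npy",W)
P=W.reshape(-1,3); k=(np.hypot(P[:,0]-580,P[:,1]+284)<160)
for a,b in((150,172),(169,182)):
    q=P[k&(P[:,2]>a)&(P[:,2]<b)]
    if len(q)>5: print(a,b,len(q),q.mean(0).round(1),cv2.minAreaRect(q[:,:2].astype(np.float32)))
f=robot.grab_frame("scene"); save("s2",f); np.save("s2.npy",cloud(f))
f=robot.grab_frame("top"); save("t2",f);T=cloud(f);np.save("t2.npy",T)
P=T.reshape(-1,3); k=(np.hypot(P[:,0]-580,P[:,1]+284)<160)
for a,b in((172,182),):
    q=P[k&(P[:,2]>a)&(P[:,2]<b)]
    print(a,b,len(q),q.mean(0).round(1))
E
```

```text
clock 7.2 pos [ 580.1 -285.6  325.4] jaw 94.31 q [ -36.1   22.8   62.    -0.    95.1 -130.4] F [-0.2  0.1 -1.6] w 25.7
d(m) [ 0.0009  0.0011 -0.0004] rv [ 0.0002 -0.0001  0.0067] [ 0.01 -0.    0.39]
150 172 2832 [ 580.  -281.7  165.2] ((581.9107055664062, -282.2325439453125), (59.69347381591797, 246.10374450683594), 4.935603141784668)
169 182 1811 [ 580.3 -279.4  175.2] ((581.713623046875, -282.61676025390625), (59.23509979248047, 250.33871459960938), 4.929231643676758)
172 182 101 [ 573.1 -261.1  175.1]
```

View pics/w2.png

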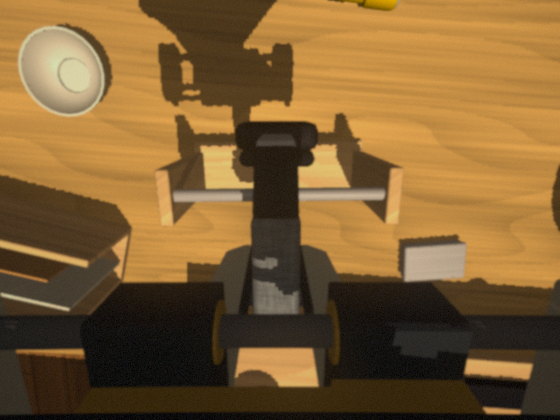

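View pics/s2.png

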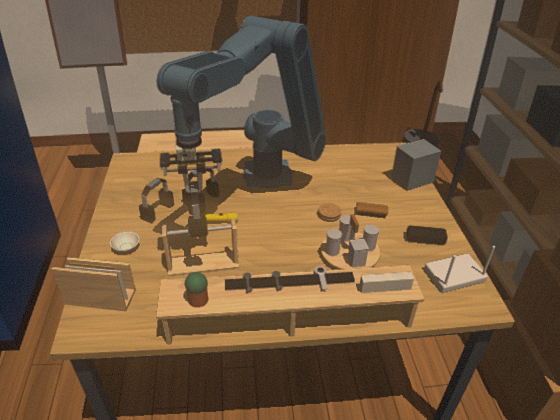

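```bash
python3 - <<'E'
from h import *
W=np.load("w2.npy")
for v in range(122,300,8): print(v,W[v,277].round(0), W[v,245].round(0))
S=np.load("s2.npy");P=S.reshape(-1,3)
k=(np.hypot(P[:,0]-581,P[:,1]+284)<95)&(P[:,2]>180)&(P[:,2]<360);q=P[k]
for z in range(185,350,10):
    r=q[(q[:,2]>=z)&(q[:,2]<z+10)]
    if len(r): print(z,len(r),r.min(0).round(0),r.max(0).round(0))
E
```

```text
122 [ 507. -291.  256.] [ 508. -314.  254.]
130 [ 512. -290.  260.] [ 514. -313.  261.]
138 [ 515. -290.  306.] [ 519. -312.  262.]
146 [ 518. -290.  316.] [ 525. -312.  260.]
154 [ 522. -290.  321.] [ 531. -312.  259.]
162 [ 526. -289.  323.] [ 536. -312.  260.]
170 [ 530. -289.  326.] [ 584. -332.   11.]
178 [ 533. -289.  329.] [ 596. -332.   14.]
186 [ 537. -289.  332.] [ 609. -331.   13.]
194 [ 541. -288.  333.] [ 583. -318.  167.]
202 [ 544. -288.  336.] [ 638. -331.    1.]
210 [ 548. -288.  339.] [ 651. -330.   -0.]
218 [ 552. -288.  339.] [ 664. -329.    2.]
226 [ 555. -287.  343.] [ 679. -329.    0.]
234 [ 560. -287.  341.] [ 693. -328.   -1.]
242 [ 564. -287.  341.] [ 706. -327.    1.]
250 [ 569. -286.  341.] [ 573. -303.  333.]
258 [ 573. -286.  341.] [ 573. -302.  345.]
266 [ 578. -286.  340.] [ 572. -301.  354.]
274 [ 582. -285.  341.] [ 574. -301.  358.]
282 [ 587. -285.  341.] [ 574. -300.  366.]
290 [ 591. -284.  342.] [ 574. -299.  373.]
298 [ 597. -284.  341.] [ 577. -299.  374.]
185 11 [ 536. -313.  190.] [ 657. -252.  195.]
195 61 [ 513. -319.  196.] [ 664. -252.  205.]
205 70 [ 522. -319.  205.] [ 664. -251.  215.]
215 66 [ 517. -314.  215.] [ 662. -250.  225.]
225 72 [ 531. -316.  225.] [ 665. -249.  235.]
235 70 [ 521. -319.  235.] [ 663. -252.  245.]
245 80 [ 518. -318.  245.] [ 665. -251.  255.]
255 145 [ 511. -317.  255.] [ 664. -251.  265.]
265 20 [ 641. -301.  265.] [ 653. -269.  275.]
275 16 [ 644. -290.  275.] [ 655. -272.  284.]
285 18 [ 642. -289.  285.] [ 654. -270.  295.]
295 22 [ 642. -291.  295.] [ 655. -269.  305.]
305 17 [ 643. -291.  306.] [ 654. -271.  315.]
315 37 [ 620. -293.  316.] [ 653. -271.  325.]
325 61 [ 545. -310.  325.] [ 644. -262.  335.]
335 132 [ 545. -312.  335.] [ 625. -258.  345.]
345 24 [ 586. -311.  345.] [ 598. -258.  355.]
```

carry_out([
  [[0.0015, 0.003, 0, 0, 0, 0.01, 0], [0, 0, -0.015, 0, 0, 0, 0], [0, 0, -0.02, 0, 0, 0, 0], [0, 0, -0.02, 0, 0, 0, 0], [0, 0, -0.02, 0, 0, 0, 0], [0, 0, -0.02, 0, 0, 0, 0], [0, 0, -0.02, 0, 0, 0, 0], [0, 0, -0.018, 0, 0, 0, 0], [0, 0, -0.012, 0, 0, 0, 0], [0, 0, -0.004, 0, 0, 0, 0]],
])

```text
clock: 8.35
tool_pos: [580.9, -280.3, 175.1]
ee_rot: [135.5, 89.9, 140.5]
force: [-0.4, -0.1, -2.0]
width: 25.6
```

carry_out([
  [[0, 0, -0.001, 0, 0, 0, 0], [0, 0, -0.001, 0, 0, 0, 0], [0, 0, -0.001, 0, 0, 0, 0], [0, 0, -0.001, 0, 0, 0, 0], [0, 0, -0.0005, 0, 0, 0, 0], [0, 0, 0, 0, 0, 0, 0], [0, 0, 0, 0, 0, 0, 0], [0, 0, 0, 0, 0, 0, 0], [0, 0, 0, 0, 0, 0, 0], [0, 0, 0, 0, 0, 0, 0]],
])

```text
clock: 9.35
tool_pos: [581.6, -281.6, 171.9]
ee_rot: [-45.6, 90.0, -40.6]
force: [-0.9, -0.2, 1.1]
width: 25.7
```

```bash
python3 - <<'E'
from h import *
delta([582,-282.4,171],94.9)
f=robot.grab_frame("scene"); save("s3",f)
a=f["pixels"][150:300,110:310,::-1]; cv2.imwrite("pics/s3z.png",cv2.resize(a,None,fx=4,fy=4,interpolation=cv2.INTER_CUBIC))
E
```

```text
clock 9.35 pos [ 581.6 -281.6  171.9] jaw 94.94 q [ -35.7   26.4   77.6   -0.    76.  -130.6] F [-0.9 -0.2  1.1] w 25.7
d(m) [ 0.0004 -0.0008 -0.0009] rv [ 0.0004  0.0004 -0.0007] [ 0.02  0.02 -0.04]
```

View pics/s3z.png

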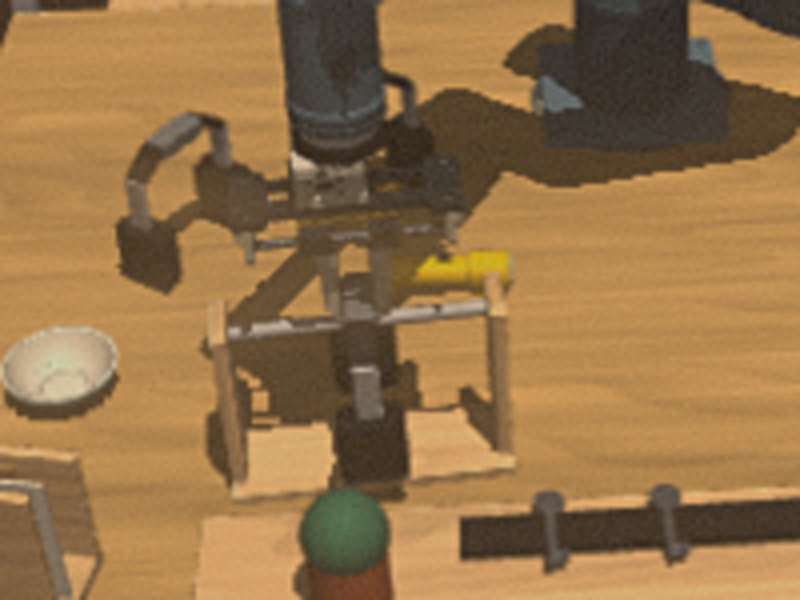

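Headphones straddle the bar (scene crop (365,310)) and the force changed sign, so they are resting on it. Release gently.

carry_out([
  [[0, 0, 0, 0, 0, 0, 0.027], [0, 0, 0, 0, 0, 0, 0.03], [0, 0, 0, 0, 0, 0, 0.035], [0, 0, 0, 0, 0, 0, 0.045], [0, 0, 0, 0, 0, 0, 0.06], [0, 0, 0, 0, 0, 0, 0.06], [0, 0, 0, 0, 0, 0, 0.06], [0, 0, 0.006, 0, 0, 0, 0.06], [0, 0, 0.012, 0, 0, 0, 0.06], [0, 0, 0.015, 0, 0, 0, 0.06]],
])

```text
clock: 10.4
tool_pos: [581.4, -281.4, 205.4]
ee_rot: [139.4, 90.0, 144.4]
force: [-0.7, -0.7, 0.3]
width: 59.9
```

carry_out([
  [[0, 0, 0.02, 0, 0, 0, 0.06], [0, 0, 0.02, 0, 0, 0, 0.06], [0, 0, 0.02, 0, 0, 0, 0.06], [0, 0, 0.02, 0, 0, 0, 0.06], [0, 0, 0.02, 0, 0, 0, 0.06], [0, 0, 0.02, 0, 0, 0, 0.06], [0, 0, 0.01, 0, 0, 0, 0.06], [0, 0, 0, 0, 0, 0, 0.06], [0, 0, 0, 0, 0, 0, 0.06], [0, 0, 0, 0, 0, 0, 0.06]],
])

```text
clock: 11.4
tool_pos: [581.1, -281.2, 333.4]
ee_rot: [139.4, 89.9, 144.4]
force: [0.5, 1.0, 0.9]
width: 59.7
```

```bash
python3 - <<'E'
from h import *
s=robot.state();delta([582,-282.4,171],94.9)
f=robot.grab_frame("wrist");save("w4",f);W=cloud(f,s);P=W.reshape(-1,3)
k=(np.hypot(P[:,0]-581,P[:,1]+284)<95)
for a,b in((180,195),(55,112)):
    q=P[k&(P[:,2]>a)&(P[:,2]<b)]
    if len(q)>5: print(a,b,len(q),q.mean(0).round(1),cv2.minAreaRect(q[:,:2].astype(np.float32)))
f=robot.grab_frame("scene"); save("s4",f)
a=f["pixels"][150:300,110:310,::-1]; cv2.imwrite("pics/s4z.png",cv2.resize(a,None,fx=4,fy=4,interpolation=cv2.INTER_CUBIC))
W=cloud(f)
q=W.reshape(-1,3);q=q[(np.hypot(q[:,0]-581,q[:,1]+284)<110)&(q[:,2]>20)]
c=q[(abs(q[:,1]+284)<40)]
for z in range(20,200,15):
    r=c[(c[:,2]>=z)&(c[:,2]<z+15)]
    if len(r): print(z,len(r),r.min(0).round(0),r.max(0).round(0))
print([(np.round(d["at"],0).tolist(),round(d["confidence"],2)) for d in robot.landmark_of("band_underside","scene")])
E
```

```text
clock 11.4 pos [ 581.1 -281.2  333.4] jaw 94.94 q [ -35.7   22.8   61.1   -0.    96.3 -130.6] F [0.5 1.  0.9] w 59.7
d(m) [ 0.0009 -0.0012 -0.1624] rv [-0.0013 -0.0018 -0.0007] [-0.07 -0.1  -0.04]
180 195 1907 [ 579.5 -282.3  186.6] ((581.9141845703125, -282.2510986328125), (85.08468627929688, 25.35007667541504), 5.472764015197754)
55 112 1402 [ 569.  -283.2  103.7] ((582.2381591796875, -282.08148193359375), (149.3907470703125, 59.6895637512207), 5.2085862159729)
20 1 [ 652. -275.   33.] [ 652. -275.   33.]
35 51 [ 524. -316.   37.] [ 662. -246.   50.]
50 88 [ 513. -315.   50.] [ 663. -245.   65.]
65 85 [ 521. -314.   65.] [ 666. -247.   80.]
80 88 [ 519. -316.   80.] [ 663. -246.   95.]
95 150 [ 521. -315.   95.] [ 667. -245.  110.]
110 25 [ 542. -306.  111.] [ 655. -264.  124.]
125 19 [ 645. -284.  126.] [ 655. -266.  140.]
140 24 [ 585. -301.  141.] [ 661. -263.  154.]
155 105 [ 578. -324.  155.] [ 657. -245.  170.]
170 84 [ 536. -316.  170.] [ 646. -248.  185.]
185 70 [ 551. -295.  185.] [ 622. -267.  193.]
[([179.0, -300.0, 130.0], 0.85), ([580.0, -284.0, 160.0], 0.7), ([580.0, -281.0, 162.0], 0.62), ([256.0, -477.0, 126.0], 0.62)]
```

View pics/s4z.png

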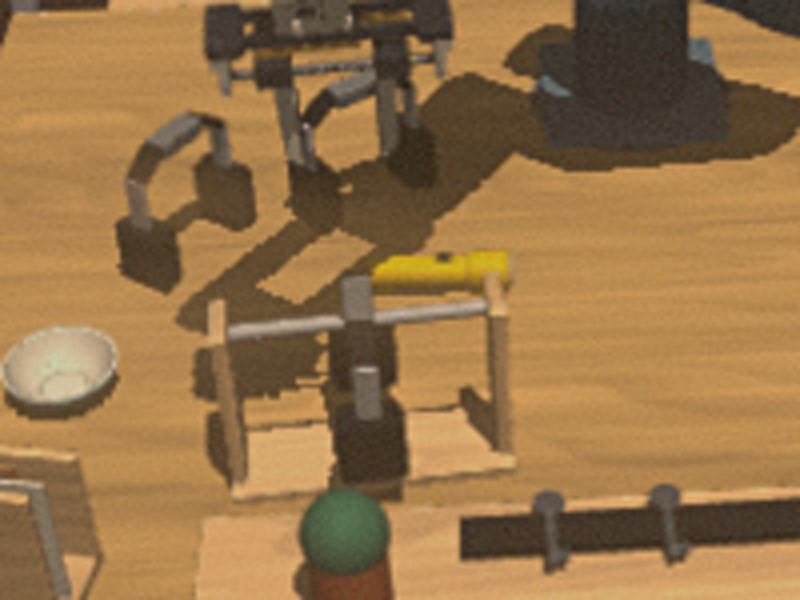

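View pics/w4.png

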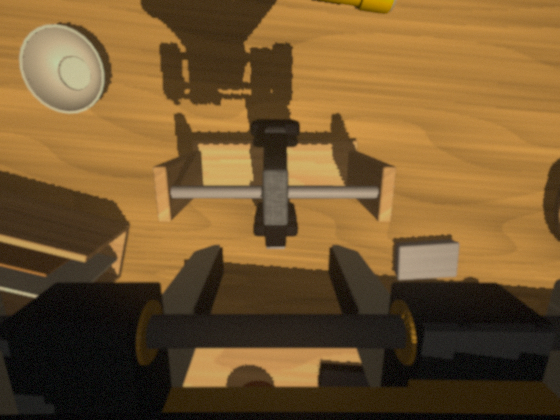

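carry_out([
  [[0, 0.02, 0, 0, 0, 0, 0.06], [0, 0.03, 0, 0, 0, 0, 0.06], [0, 0.035, 0, 0, 0, 0, 0.06], [0, 0.035, 0, 0, 0, 0, 0.06], [0, 0.035, 0, 0, 0, 0, 0.06], [0, 0.035, 0, 0, 0, 0, 0.06], [0, 0.035, 0, 0, 0, 0, 0.06], [0, 0.035, 0, 0, 0, 0, 0.06], [0, 0.035, 0, 0, 0, 0, 0.06], [0, 0.035, 0, 0, 0, 0, 0.06]],
])

```text
clock: 12.55
tool_pos: [580.6, 51.2, 334.7]
ee_rot: [102.6, 90.0, 107.6]
force: [0.6, 0.2, -0.5]
width: 60.0
```

carry_out([
  [[0, 0.035, 0, 0, 0, 0, 0.06], [0, 0.035, 0, 0, 0, 0, 0.06], [0, 0.035, 0, 0, 0, 0, 0.06], [-0.0045, 0.035, 0, 0, 0, 0.008, 0.06], [0, 0.03, 0, 0, 0, 0, 0.06], [0, 0.025, 0, 0, 0, 0, 0.06], [0, 0.01, 0, 0, 0, 0, 0.06], [0, 0.005, 0, 0, 0, 0, 0.06], [0, 0, 0, 0, 0, 0, 0.06], [0, 0, 0, 0, 0, 0, 0.06]],
])

```text
clock: 13.55
tool_pos: [577.0, 257.6, 334.7]
ee_rot: [-101.1, 90.0, -95.8]
force: [-0.7, -0.6, 0.3]
width: 60.3
```

```bash
python3 - <<'E'
from h import *
s=robot.state();delta([576.3,258.8,161],95.4)
f=robot.grab_frame("wrist");save("w5",f);W=cloud(f,s);np.save("w5.npy",W);P=W.reshape(-1,3)
c=(576.3,258.8)
k=(np.hypot(P[:,0]-c[0],P[:,1]-c[1])<45);q=P[k&(P[:,2]>160)&(P[:,2]<180)];print("grip",len(q),q.mean(0).round(1),cv2.minAreaRect(q[:,:2].astype(np.float32)))
k=(np.hypot(P[:,0]-646,P[:,1]-268)<45);q=P[k&(P[:,2]>108)&(P[:,2]<122)];print("sq",len(q),cv2.minAreaRect(q[:,:2].astype(np.float32)) if len(q)>5 else 0)
k=(np.hypot(P[:,0]-c[0],P[:,1]-c[1])<125);q=P[k&(P[:,2]>23)&(P[:,2]<35)];print("disc",len(q),cv2.minAreaRect(q[:,:2].astype(np.float32)))
E
```

```text
clock 13.55 pos [577.  257.6 334.7] jaw 95.35 q [ 14.   21.1  63.3  -0.   95.6 -81.4] F [-0.7 -0.6  0.3] w 60.3
d(m) [-0.0007  0.0012 -0.1737] rv [ 0.0005 -0.      0.0009] [ 0.03 -0.    0.05]
grip 715 [575.2 259.5 171.3] ((576.3850708007812, 259.7615966796875), (58.95817184448242, 13.16169261932373), 5.2728095054626465)
sq 1637 ((646.2828979492188, 266.2868347167969), (54.99960708618164, 54.327274322509766), 5.121687889099121)
disc 9669 ((574.15576171875, 259.8676452636719), (211.84519958496094, 215.35072326660156), 5.618738651275635)
```

View pics/w5.png

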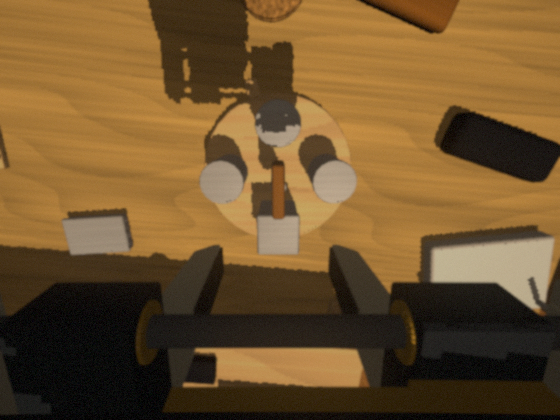

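Wrist view: the grip bar at (278,190) lies between the fingers; the jar is at (278,235), and the tongue is in shadow near (250,90). I'll fit the tongue from depth.

```bash
python3 - <<'E'
from h import *
def go(n,W,c,z0,z1):
    d=W[...,:2]-np.array(c);r=np.hypot(d[...,0],d[...,1]);a=np.degrees(np.arctan2(d[...,1],d[...,0]))%360
    k=(r>114)&(r<138)&(W[...,2]>z0)&(W[...,2]<z1)&(a>180)&(a<225)
    vv,uu=np.where(k);
    if k.sum()<4: print(n,k.sum());return
    th=a[k]; m=np.median(th); k2=k&(abs(a-m)<8); q=d[k2]
    lat=lambda t:q@np.array([-np.sin(np.radians(t)),np.cos(np.radians(t))])
    print(n,c,k2.sum(),"mean ang",a[k2].mean().round(2),"med",m.round(2),"range",a[k2].min().round(1),a[k2].max().round(1),"rmax",r[k2].max().round(1),"z",W[k2][:,2].mean().round(1),"px",uu.mean(),vv.mean())
    print(cv2.minAreaRect(q.astype(np.float32)))
for n in("w5","top0","top1"):
    for z in((5,20),(7,18)): go(n,np.load(n+".npy"),(576.4,259.5),*z)
W=np.load("w5.npy")
a=cv2.imread("pics/w5.png")[80:120,220:300]; a=cv2.convertScaleAbs(a,alpha=2.2);cv2.imwrite("pics/w5z.png",cv2.resize(a,None,fx=9,fy=9,interpolation=cv2.INTER_CUBIC))
for v in range(82,105,2): print(v,[f"{W[v,u,2]:.0f}" for u in range(230,272,2)])
E
```

```text
w5 (576.4, 259.5) 202 mean ang 202.9 med 202.89 range 198.0 207.8 rmax 133.6 z 12.6 px 251.4108910891089 86.43564356435644
((-113.91951751708984, -48.27733612060547), (19.33174705505371, 19.91912078857422), 22.860729217529297)
w5 (576.4, 259.5) 202 mean ang 202.9 med 202.89 range 198.0 207.8 rmax 133.6 z 12.6 px 251.4108910891089 86.43564356435644
((-113.91951751708984, -48.27733612060547), (19.33174705505371, 19.91912078857422), 22.860729217529297)
top0 (576.4, 259.5) 35 mean ang 203.03 med 203.42 range 197.8 208.0 rmax 135.0 z 11.0 px 213.6578947368421 205.81578947368422
((-114.86026763916016, -48.4573974609375), (21.586444854736328, 20.35551643371582), 33.28084945678711)
top0 (576.4, 259.5) 32 mean ang 202.73 med 202.8 range 197.8 208.0 rmax 135.0 z 11.5 px 213.12121212121212 205.87878787878788
((-114.48028564453125, -48.361289978027344), (20.771968841552734, 20.5565128326416), 32.03274917602539)
top1 (576.4, 259.5) 31 mean ang 203.05 med 202.69 range 197.8 209.4 rmax 134.5 z 11.3 px 213.21212121212122 206.06060606060606
((-112.88997650146484, -49.417171478271484), (19.53052139282
[... 1034 characters left out ...]
 '13', '14', '12', '11', '13', '15', '12', '0', '2', '30', '28', '29']
96 ['1', '2', '2', '2', '2', '0', '1', '-1', '2', '12', '14', '13', '14', '13', '28', '31', '30', '30', '28', '30', '30']
98 ['-0', '2', '1', '2', '1', '-0', '-1', '2', '1', '11', '15', '29', '30', '29', '30', '30', '30', '30', '31', '31', '29']
100 ['3', '2', '1', '0', '-0', '2', '1', '0', '27', '30', '30', '31', '30', '30', '30', '31', '29', '31', '30', '31', '113']
102 ['2', '2', '1', '-0', '0', '-0', '29', '30', '30', '30', '30', '30', '31', '30', '29', '29', '30', '31', '30', '115', '116']
104 ['2', '1', '2', '0', '2', '31', '31', '28', '30', '31', '31', '31', '31', '29', '30', '30', '29', '116', '117', '117', '115']
```

View pics/w5z.png

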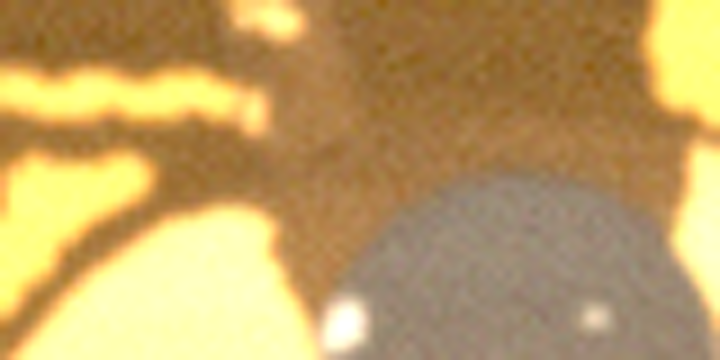

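carry_out([
  [[-0.0005, 0.002, -0.01, 0, 0, 0, 0.06], [0, 0, -0.02, 0, 0, 0, 0.06], [0, 0, -0.025, 0, 0, 0, 0.06], [0, 0, -0.03, 0, 0, 0, 0.06], [0, 0, -0.03, 0, 0, 0, 0.06], [0, 0, -0.03, 0, 0, 0, 0.06], [0, 0, -0.02, 0, 0, 0, 0.06], [0, 0, -0.015, 0, 0, 0, 0.06], [0, 0, -0.008, 0, 0, 0, 0.06], [0, 0, -0.003, 0, 0, 0, 0.05]],
], squeeze=20)

```text
clock: 14.6
tool_pos: [576.0, 259.9, 142.4]
ee_rot: [-170.1, 89.9, -164.7]
force: [0.6, -0.5, 0.1]
width: 55.3
```

carry_out([
  [[0, 0, 0, 0, 0, 0, 0.03], [0, 0, 0, 0, 0, 0, 0.02], [0, 0, 0, 0, 0, 0, 0.01], [0, 0, 0, 0, 0, 0, 0], [0, 0, 0, 0, 0, 0, 0], [0, 0, 0, 0, 0, 0, 0], [0, 0, 0, 0, 0, 0, 0], [0, 0, 0, 0, 0, 0, 0], [0, 0, 0, 0, 0, 0, 0], [0, 0, 0, 0, 0, 0, 0]],
])

```text
clock: 15.6
tool_pos: [576.7, 260.1, 144.2]
ee_rot: [-49.7, 89.9, -44.3]
force: [-0.6, -4.6, 5.0]
width: 13.7
```

```bash
python3 - <<'E'
from h import *
delta([576.4,259.6,143],95.3);print(robot.state()["ft_torque"])
E
```

```text
clock 15.6 pos [576.7 260.1 144.2] jaw 95.39 q [ 14.2  26.3  81.8  -0.   71.8 -81.2] F [-0.6 -4.6  5. ] w 13.7
d(m) [-0.0003 -0.0005 -0.0012] rv [ 0.0007  0.0007 -0.0016] [ 0.04  0.04 -0.09]
[-0.63552583  0.064719    0.01428285]
```

carry_out([
  [[0, 0, 0, 0, 0, -0.05, 0], [0, 0, 0, 0, 0, -0.08, 0], [0, 0, 0, 0, 0, -0.08, 0], [0, 0, 0, 0, 0, -0.08, 0], [0, 0, 0, 0, 0, -0.08, 0], [0, 0, 0, 0, 0, -0.08, 0], [0, 0, 0, 0, 0, -0.08, 0], [0, 0, 0, 0, 0, -0.08, 0], [0, 0, 0, 0, 0, -0.08, 0], [0, 0, 0, 0, 0, -0.08, 0]],
])

```text
clock: 16.6
tool_pos: [576.7, 259.9, 144.1]
ee_rot: [-24.1, 89.9, -63.1]
force: [-1.0, -4.5, 5.7]
width: 13.9
```

carry_out([
  [[0, 0, 0, 0, 0, -0.08, 0], [0, 0, 0, 0, 0, -0.08, 0], [0, 0, 0, 0, 0, -0.08, 0], [0, 0, 0, 0, 0, -0.08, 0], [0, 0, 0, 0, 0, -0.08, 0], [0, 0, 0, 0, 0, -0.08, 0], [0, 0, 0, 0, 0, -0.08, 0], [0, 0, 0, 0, 0, -0.08, 0], [0, 0, 0, 0, 0, -0.08, 0], [0, 0, 0, 0, 0, -0.08, 0]],
])

```text
clock: 17.6
tool_pos: [576.6, 259.8, 144.2]
ee_rot: [8.7, 89.9, -76.1]
force: [-1.0, -5.6, 5.8]
width: 14.1
```

carry_out([
  [[0, 0, 0, 0, 0, -0.08, 0], [0, 0, 0, 0, 0, -0.08, 0], [0, 0, 0, 0, 0, -0.08, 0], [0, 0, 0, 0, 0, -0.08, 0], [0, 0, 0, 0, 0, -0.08, 0], [0, 0, 0, 0, 0, -0.08, 0], [0, 0, 0, 0, 0, -0.08, 0], [0, 0, 0, 0, 0, -0.08, 0], [0, 0, 0, 0, 0, -0.08, 0], [0, 0, 0, 0, 0, -0.08, 0]],
])

```text
clock: 18.6
tool_pos: [576.3, 259.9, 144.2]
ee_rot: [32.6, 89.9, -98.0]
force: [-1.6, -5.2, 7.6]
width: 13.9
```

carry_out([
  [[0, 0, 0, 0, 0, -0.08, 0], [0, 0, 0, 0, 0, -0.08, 0], [0, 0, 0, 0, 0, -0.08, 0], [0, 0, 0, 0, 0, -0.08, 0], [0, 0, 0, 0, 0, -0.08, 0], [0, 0, 0, 0, 0, -0.0635, 0], [0, 0, 0, 0, 0, 0, 0], [0, 0, 0, 0, 0, 0, 0], [0, 0, 0, 0, 0, 0, 0], [0, 0, 0, 0, 0, 0, 0]],
])

```text
clock: 19.6
tool_pos: [576.3, 259.9, 144.2]
ee_rot: [53.7, 89.9, -103.3]
force: [-2.6, -5.4, 6.0]
width: 13.8
```

```bash
cat > c.py <<'E'
from h import *
import sys
n=sys.argv[1]
delta([576.4,259.6,143],-67.1);s=robot.state();print(s["ft_torque"])
c=np.array((576.4,259.6))
for cam in("top","scene","wrist"):
    s=robot.state();f=robot.grab_frame(cam);save(cam+n,f);W=cloud(f,s);np.save(cam+n+".npy",W);P=W.reshape(-1,3)
    k=(np.hypot(P[:,0]-512,P[:,1]-232)<43);q=P[k&(P[:,2]>108)&(P[:,2]<122)]
    if len(q)>5:
        r=cv2.minAreaRect(q[:,:2].astype(np.float32));d=np.array(r[0])-c
        print(cam,"sq",len(q),r,"ang",np.degrees(np.arctan2(d[1],d[0]))%360,np.hypot(*d))
    k=(np.hypot(P[:,0]-c[0],P[:,1]-c[1])<100);
    q=P[k&(P[:,2]>108)&(P[:,2]<122)]; print("jars",len(q))
    if cam!="wrist": print([(np.round(d["at"],1).tolist(),(np.degrees(np.arctan2(d["at"][1]-c[1],d["at"][0]-c[0]))%360).round(1),round(d["confidence"],2)) for d in robot.landmark_of("square_jar",cam)])
a=cv2.imread(f"pics/top{n}.png")[135:220,155:240]; cv2.imwrite(f"pics/topz{n}.png",cv2.resize(a,None,fx=6,fy=6,interpolation=cv2.INTER_CUBIC))
a=cv2.imread(f"pics/scene{n}.png")[140:300,110:420]; cv2.imwrite(f"pics/scenez{n}.png",cv2.resize(a,None,fx=2.5,fy=2.5,interpolation=cv2.INTER_CUBIC))
E
python3 c.py 6
```

```text
clock 19.6 pos [576.3 259.9 144.2] jaw -66.96 q [14.2 26.3 81.9 -0.1 71.9 81.2] F [-2.6 -5.4  6. ] w 13.8
d(m) [ 0.0001 -0.0003 -0.0012] rv [ 0.001  -0.0002 -0.0024] [ 0.06 -0.01 -0.14]
[-0.78190036  0.36770675 -0.07771666]
top sq 201 ((513.7174682617188, 228.62777709960938), (55.09790802001953, 46.86001205444336), 21.812549591064453) ang 206.29455335837108 69.91693912430746
jars 409
[([509.1, 231.9, 115.7], np.float64(202.4), 0.92)]
scene sq 127 ((519.2855834960938, 227.883544921875), (60.9908332824707, 54.39812088012695), 11.60817813873291) ang 209.04404240680557 65.32985607901183
jars 542
[([513.6, 235.8, 114.9], np.float64(200.8), 0.95)]
wrist sq 590 ((510.3693542480469, 230.51087951660156), (49.67935562133789, 33.45088195800781), 21.83429718017578) ang 203.7753960039266 72.15416210391189
jars 17735
```

View pics/topz6.png

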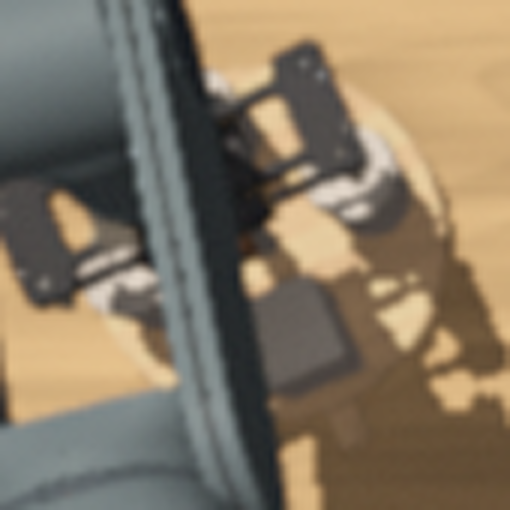

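View pics/wrist6.png

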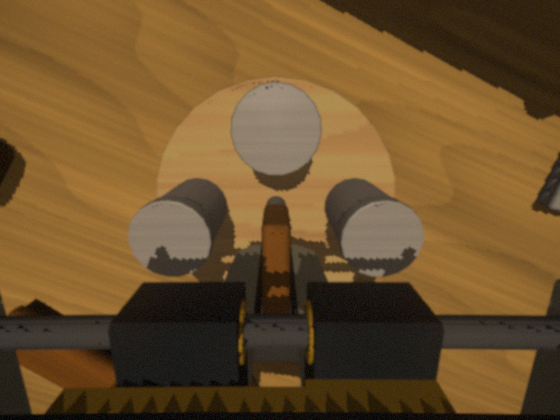

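View pics/scenez6.png

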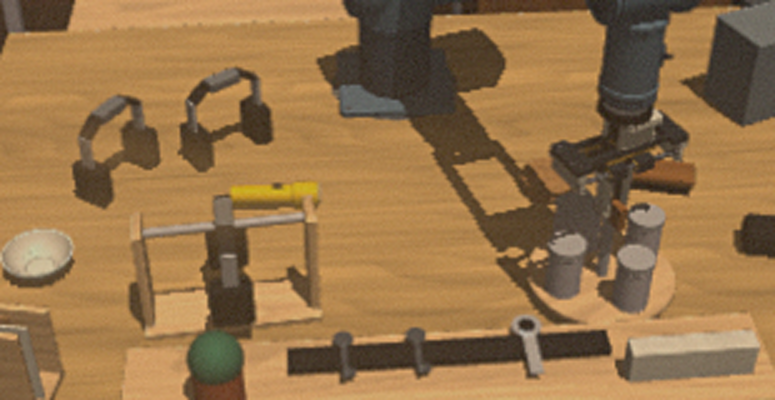

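```bash
python3 - <<'E'
from h import *
W=np.load("wrist6.npy");P=W.reshape(-1,3)
# wrist: round opposite jar lid
c=np.array((576.4,259.6))
for t in(22.9,112.9,292.9):
    e=c+70*np.array([np.cos(np.radians(t)),np.sin(np.radians(t))])
    for _ in range(4):
        k=(np.hypot(P[:,0]-e[0],P[:,1]-e[1])<32)&(P[:,2]>111)&(P[:,2]<120);q=P[k]
        if len(q)<50:break
        e2,r=cv2.minEnclosingCircle(q[:,:2].astype(np.float32)); e=np.array(e2)
    d=e-c;print(t,len(q),e.round(1),"r",round(r,1),"ang",(np.degrees(np.arctan2(d[1],d[0]))%360).round(2),np.hypot(*d).round(1))
k=(np.hypot(P[:,0]-c[0],P[:,1]-c[1])<120)&(P[:,2]>23)&(P[:,2]<35);print("disc",cv2.minEnclosingCircle(P[k][:,:2].astype(np.float32)))
T=np.load("top6.npy").reshape(-1,3)
k=(np.hypot(T[:,0]-512,T[:,1]-232)<43)&(T[:,2]>111)&(T[:,2]<119);q=T[k]
# jar edges: angle of square via edge farthest out: fit in tongue frame
for t in(20,21,22,23,24,25):
    u=np.array([np.cos(np.radians(t)),np.sin(np.radians(t))]);v=np.array([-u[1],u[0]]);d=q[:,:2]-c
    print(t,np.percentile(d@u,[1,99]).round(1),np.percentile(d@v,[1,99]).round(1))
E
```

```text
22.9 6606 [641.4 287. ] r 27.3 ang 22.88 70.6
112.9 5134 [550.1 323.9] r 27.6 ang 112.25 69.5
292.9 5165 [604.8 195.3] r 27.7 ang 293.85 70.3
disc ((577.4892578125, 259.89794921875), 109.0485610961914)
20 [-96.6 -42.9] [-30.1  13.5]
21 [-96.6 -43.3] [-29.   15.1]
22 [-96.6 -43.7] [-27.9  16.6]
23 [-96.9 -43.8] [-26.6  18.2]
24 [-97. -44.] [-25.4  19.7]
25 [-96.8 -44.2] [-24.4  21.3]
```

The lids put the turntable at 23.0° ±0.1, so the jar points at about 203.0° against the tongue's 202.9°. The grip holds (13.8 mm) and the headphones still hang on the bar. Handing in.

```bash
python3 -c "
from h import *
print(robot.close_job()); s=robot.state(); print(s['clock'],s['width'],s['force'])"
```

```text
the job is handed in; nothing more can be done
None
the job is handed in; nothing more can be done
```

The job is done and handed in at about 20 s of the 64 s allowed. The headphones hang on the rail stand, and the square jar points out over the tongue with the gripper still holding the turntable.

- **Headphones:** I took the leftmost pair and hung it over the middle of the bar, then let go. When I checked after letting go, it hung level with a cup on each side, within 1 mm of the bar's middle and 0.5° of its direction. It still hung there in the last scene picture.
- **Turntable:** I gripped the wooden bar and turned it about −162°. The round jar lids put the square jar at about 203.0°, and I measured the tongue at 202.9°.
- **Grip at hand-in:** the fingers were closed on the bar at 13.8 mm with about 8 N on the wrist, and the arm was still.

The direct view of the square jar's lid was partly blocked by the arm. Readings from it scattered between 201° and 209°, so I relied on the round lids and the angle of the jaws instead. I did not measure the other objects again at the end; the arm touched only the headphones and the grip bar.

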